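Clamp a card stack in the padding jig with its T-bolt stop

TASK

Get the stack of cards ready for edge gluing in the padding jig: take the loose stop from its wooden rest and lower it, face towards the cards, so that its T-bolt drops into the slot behind the stack and the foot sits flat on the bed. Slide the stop along the slot so that it pushes the stack fully home against the fixed end cheek, snug but gently enough not to bruise the cards, then give the wing a clockwise quarter turn to its end so the stop locks there, and let go. Leave everything else on the worktop as it is.

Things in the scene. Friction and masses are not known exactly. Their poses are not given: they have to be found in the camera images.
- jig: Fixed aluminium padding jig: bed 112 wide (x), 320 long (y -170 to +150), top 20 above the worktop, T-slot along its y at x = 0: 11.5 wide, mouth chamfered 2, lips 6 thick, undercut below 26 wide and 10 deep. Origin on the worktop under the slot. Bed free from y = -170 to the stack. Back fence 34 high at x 46 to 54, y -10 to +140.
- end_cheek: Fixed upright cheek at the +y end of the jig's slot, 112 x 12 x 48 mm, reaching to 48 above the worktop. Origin in the middle of the face against which the stack belongs (24 above the worktop, over the slot); its axes are the jig's, the stack comes from its -y side.
- stop: Loose sliding stop, 240 g: aluminium foot 66 (x) x 52 (y) x 12 mm, an upright rubber-faced plate 72 wide and 24 high at its +y side, a black wing on top, a T-bolt below. Origin on the clamp axis at the foot's underside; +y points out of the rubber face, which lies 32 from the axis; the foot ends 28 behind it. Starts in its rest, underside 18 above the worktop.
- t_head (a point): Bottom middle of the stop's T-head, on the clamp axis, 12 below the foot; its axes turn with the wing. Head 8.5 x 22 (its y) x 5 mm; while the wing is unturned it is long in the stop's y and passes through the slot. Before and behind it the foot has two keys, 9.5 wide and 4 deep, 18 from the axis, that fit the slot.
- stop_grip (a point): Point on the clamp axis to grip the wing, 50 above the underside of the foot, axes of the stop. The wing is 12 thick, 38 long and reaches from 26 to 61 above the underside; its long side lies along the stop's y while unturned and along its x when locked.
- clamp_knob (a joint): Turn of the wing and T-head with respect to the foot, rad: 0 unturned (head along the slot), grows clockwise seen from above, ends at 1.5 (locked). A cam lifts wing and head 1.6 mm over the turn and clamps the head up against the lips: it turns stiffly, with about 0.1 N m.
- rest: Wooden rest, fixed, 62 x 60 x 18 mm, with an 18 mm wide gap along its y in which the T-bolt hangs; origin at the middle of its underside.
- card_stack: Loose banded stack of cards lying on the jig's bed over the slot, 74 wide (x), 24 high, about 250 g. Every job is cut to its own length (y), 100 to 116 mm, which is not known beforehand. Origin under the stack, 50 from its face towards the stop; it starts 15 to 56 short of the end cheek. Pressing its ends with more than about 20 N bruises the cards.
- stack_face (a point): Middle of the stack's end face on the stop's side (12 above the bed); the stack extends from here along its +y towards the end cheek.
- glue_stick: Upright glue stick, 30 mm across, 96 high; bystander.
- eraser: Eraser 20 x 44 x 12 mm; bystander.
- marker_blue: Marker 17 x 132 x 19 mm lying behind the work; bystander.
- staple_box: Box of staples 42 x 68 x 19 mm to the left of the jig; bystander.
- sticky_yellow: Sticky-note pad 50 x 50 x 24 mm to the left of the jig; bystander.
- bulldog_clip: Metal clip 43 x 41 x 17 mm behind the rest; bystander.
- box_cutter: Box cutter 25 x 168 x 22 mm lying at the left; bystander.
- finished_pads: Two finished card pads, one on the other, 78 x 112 x 40 mm, behind the jig at the left, off the jig; bystander.
Not all that is in view belongs to the job. There is more than one size of the stop; the job needs the middle-sized.

How it is judged:
By the outcome, as a careful person would: the job done as asked, in the order asked, and still so for the second after the job is handed in, with the robot touching nothing.
It also fails if it takes over 51 s, if anything falls off the work surface, if the arm or the gripper's body presses on something with over 40 N, if the wrist force passes 120 N, or if a joint passes its speed limit or range.

ROBOT

A 6-joint arm with a two-finger parallel gripper is mounted at the origin on a cart in front of the work surface, level with it; the furniture and walls round the work are solid. World frame = base frame: x ahead of the robot, y to its left, z up, the work surface at z = 0. Lengths are in m, angles in rad, forces in N, time in s.
With the tool pointing down it reaches from about 0.25 to 0.85 m from the base axis. Payload 12.5 kg.
Tool frame: the origin (TCP) lies midway between the tips of the shut fingers; the grasp point (between the pads) lies 19 mm behind it; z points along the fingers, y is the line along which they close (so a half turn about z gives the same grasp; the last joint's range is limited). The gripper opens to 93 mm and grips with 3 to 60 N. Pads are 15 mm wide; open, the fingers measure 128 mm over their backs; the gripper's body (75 mm by 188 mm) begins 65 mm behind the grasp point.
Start: joints at [-1.22, 0.351, 1.652, -0, 1.139, -0.085], TCP at [0.232, -0.499, 0.219] pointing down, gripper open.
Joint ranges: [-2.75, 2.75], [-0.79, 2.1], [0.01, 2.65], [-1.57, 4.71], [0.07, 3.14], [-2.87, 2.87]. Speed limits (rad/s): [2.22, 2.22, 2.79, 3.14, 3.14, 3.14].

INTERFACE

Orientations are given as a unit quaternion [w, x, y, z].
In Python, from bench import sensors, cams, manip gives the robot as it stands.
- The arm moves only by the tool arm_command, never from a script. Its argument "steps" is a list of rows, each a list of 3 entries, a list of its own where there are three numbers: the shift along the world's x, y, z as a fraction of full scale, then the turn, a rotation vector about the world's x, y, z as a fraction of full scale, then the opening, from 0 (shut) to 1 (fully open). A call has 1 to 5 rows; each row shifts and turns the commanded pose from where the row before left it; what a row does not reach is not made up. Full scale, the value 1, is 2.5 cm for a shift and 60 degrees for a turn. A row lasts 1/8 s, in which the tool goes at most 62.5 mm and 10.7 degrees, less where a joint would pass 70% of its speed; a pose out of reach is approached as far as the arm can. A call with a number of a shift or a turn outside -1 to 1 is refused whole. A call with a gripper value outside its range is refused whole. The fingers move at their own pace and stop on an object; the grip force is fixed at half the most. Time passes only in rows, so rows that do not move let the fingers close. It gives the time, the measured TCP pose, the force, the opening and the grip force at its end, in the units of the state.
- sensors.get_obs(): the state, without advancing time (a new reading comes with each control period).
- cams.get_image(name): name is "scene" or "side" or "wrist"; returns (picture, depth): 384x512x3 uint8, blue, green, red; 384x512 float32, m along the optical axis (not along the pixel's ray), 0 where there is no reading.
- cams.camera_model(name): a dict with "mtx" (3x3 intrinsics, pixels), "R" (3x3) and "t" (3): a world point X has camera coordinates R X + t; the wrist camera has in their place "hand_eye" (4x4, takes a point from camera to tool coordinates, whose origin is the TCP and whose axes are the flange's). Camera axes: x right, y down, z forward; pixel columns grow to the right and rows downward; lengths in m; the calibration is good to about 2 mm. A picture is of the moment at which its call begins: read the wrist's pose just before it. camera_model takes no time and is no camera call.
- manip.finish_job(): hands the job in; it is judged then, once.
The state is a dict: "clock": time; "q": joint angles; "joint_vel": joint speeds; "joint_torque": joint torques, N m; "tcp_pos": TCP position; "eef_rot": TCP orientation; "force": force on the tool from outside, world axes, zero at the start; "ft_torque": the same for the moment, N m; "grip_width": finger opening in m; "grip_force": force on a finger pad.
Only numpy, scipy, OpenCV 4.12 (cv2) and the standard library are available. Lean on these libraries where they do the work, as an engineer would, in place of code of your own. Each camera call takes 0.05 s, during which the arm holds its last target. There are 200 camera calls.

## Working session

There is one attempt and no reset: what is moved stays moved. The work goes in short steps, Python scripts to look and compute and a tool call to move; the robot and the scene stay as the last step left them, time stands still between calls to the robot, and variables do not carry over. Pictures are saved under pics/ and viewed, at most 10 in all, crops included, and the job is handed in when it is done.

Besides the shell and the picture viewer there is one more tool, called after "Call:" as a command line: name --argument value ..., lists and objects as JSON in quotes. arm_command: Moves the arm, as the interface text tells. Shift numbers are shares of 2.5 cm and turn numbers shares of 60 degrees, none past 1 either way. Its arguments: {"type":"object","properties":{"steps":{"type":"array","items":{"type":"array"}}},"required":["steps"]}

```bash
mkdir -p pics; cat > h.py <<'E'
import numpy as np, cv2
from bench import sensors, cams, manip
from scipy.spatial.transform import Rotation as R
def cloud(n):
    o=sensors.get_obs(); im,d=cams.get_image(n); m=cams.camera_model(n)
    v,u=np.mgrid[:384,:512]; K=np.array(m["mtx"])
    P=np.stack([(u-K[0,2])/K[0,0]*d,(v-K[1,2])/K[1,1]*d,d],-1)
    if "hand_eye" in m:
        H=np.array(m["hand_eye"]); q=o["eef_rot"]; Rt=R.from_quat([q[1],q[2],q[3],q[0]]).as_matrix()
        P=(P@H[:3,:3].T+H[:3,3])@Rt.T+np.array(o["tcp_pos"])
    else: P=(P-np.array(m["t"]))@np.array(m["R"])
    P[d==0]=np.nan
    return im,P
E
python3 - <<'E'
from h import *
o=sensors.get_obs(); print(o)
ims=[]
for n in("scene","side","wrist"):
    im,P=cloud(n); np.savez(f"{n}.npz",im=im,P=P); ims.append(im)
s=[cv2.resize(i,(400,300)) for i in ims]
cv2.imwrite("pics/a.png",cv2.resize(ims[0],(800,600)));cv2.imwrite("pics/b.png",np.vstack([np.hstack(s[1:])]))
E
```

```text
{'clock': 0.0, 'q': array([-1.21956450e+00,  3.51256849e-01,  1.65240763e+00, -2.05368811e-06,
        1.13910549e+00, -8.46052340e-02]), 'joint_vel': array([ 6.25924038e-04, -6.32593300e-04, -5.35484261e-04, -1.87154533e-05,
        8.99766904e-04,  2.10460767e-04]), 'joint_torque': array([ 1.20260513e-03, -4.97322679e+01, -2.85255325e+01,  7.00351386e-02,
        2.57454644e-02, -1.28041729e-04]), 'tcp_pos': array([ 0.23209597, -0.49825491,  0.2180964 ]), 'eef_rot': array([-5.83309755e-04,  9.76349311e-01,  2.16198232e-01, -7.91676581e-05]), 'force': array([ 0.03300226,  0.04843616, -0.21375974]), 'ft_torque': array([-0.02823456, -0.03321621,  0.03633837]), 'grip_force': 0.0, 'grip_width': 0.09293844512226378}
```

View pics/a.png

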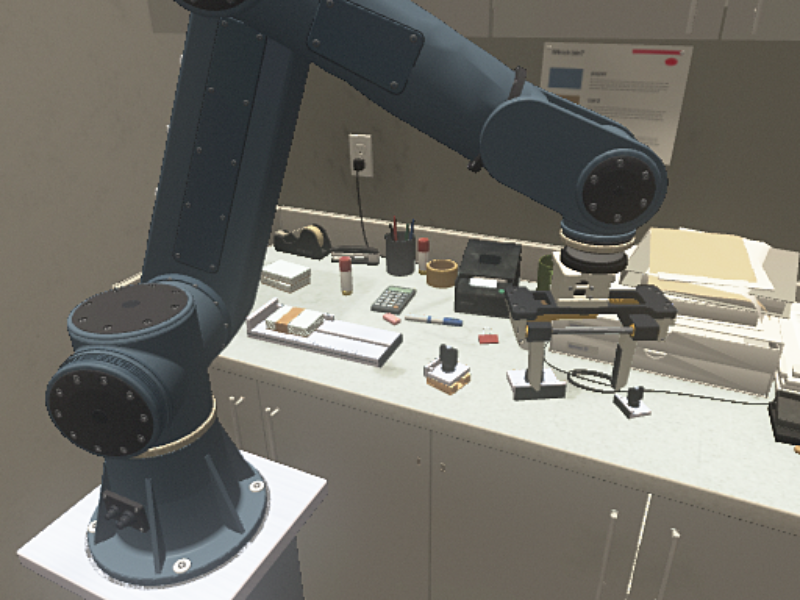

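View pics/b.png

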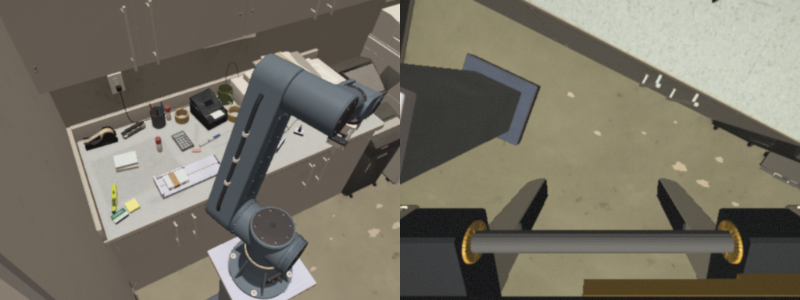

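The scene picture shows three stops: A on a wooden rest at (447,365), a large one under the gripper at (537,383), and a small one at (632,403). A fits, being the only one in a wooden rest and the middle size. The jig runs from about (250,320) to (400,345), with the stack at (297,320). I'll confirm with an enlarged crop and measure.

```bash
python3 - <<'E'
from h import *
z=np.load("scene.npz");im,P=z["im"],z["P"]
cv2.imwrite("pics/c.png",cv2.resize(im[185:275,150:290],(800,514),interpolation=cv2.INTER_CUBIC))
z=np.load("scene.npz");
np.set_printoptions(precision=3,suppress=True)
def at(u,v): print((u,v),P[int(v/1.5625),int(u/1.5625)])
for u,v in[(447,365),(448,350),(435,372),(537,383),(632,403),(250,320),(385,358),(402,335),(297,320),(340,325),(287,312),(320,312)]: at(u,v)
# jig: points of height 0.018-0.022
x,y,h=P[...,0],P[...,1],P[...,2]
v,u=np.mgrid[:384,:512]
m=(h>.016)&(h<.024)&(u>155)&(u<262)&(v>185)&(v<240)
q=P[m]; r=cv2.minAreaRect(q[:,:2].astype(np.float32)*1000); print(m.sum(),r, cv2.boxPoints(r))
m=(h>.012)&(u>268)&(u<303)&(v>215)&(v<253)
q=P[m]; print("stop",len(q),np.nanmin(q,0),np.nanmax(q,0))
for a,b in((.026,.034),(.04,.056),(.056,.09)):
    k=q[(q[:,2]>a)&(q[:,2]<b)]
    if len(k)>5:print(a,b,len(k),cv2.minAreaRect(k[:,:2].astype(np.float32)*1000))
E
```

```text
(447, 365) [ 0.47  -0.235  0.04 ]
(448, 350) [ 0.468 -0.236  0.072]
(435, 372) [ 0.451 -0.218  0.029]
(537, 383) [ 0.2   -0.458  0.23 ]
(632, 403) [ 0.51  -0.565  0.026]
(250, 320) [0.46  0.219 0.043]
(385, 358) [ 0.484 -0.095  0.01 ]
(402, 335) [ 0.571 -0.093  0.018]
(297, 320) [0.505 0.127 0.041]
(340, 325) [0.554 0.052 0.017]
(287, 312) [0.522 0.168 0.043]
(320, 312) [ 0.621  0.148 -0.   ]
1122 ((604.7021484375, 68.49736022949219), (298.6607360839844, 324.5910949707031), 1.204996943473816) [[451.992 227.617]
 [458.818 -96.903]
 [757.413 -90.622]
 [750.586 233.897]]
stop 505 [ 0.432 -0.274  0.012] [ 0.501 -0.196  0.08 ]
0.026 0.034 189 ((470.17974853515625, -233.86593627929688), (63.39653396606445, 69.1844253540039), 77.38507843017578)
0.04 0.056 69 ((468.9972839355469, -225.10226440429688), (33.97649002075195, 55.642391204833984), 19.57830238342285)
0.056 0.09 97 ((470.4790954589844, -236.15504455566406), (38.24247360229492, 15.500022888183594), 82.97062683105469)
```

View pics/c.png

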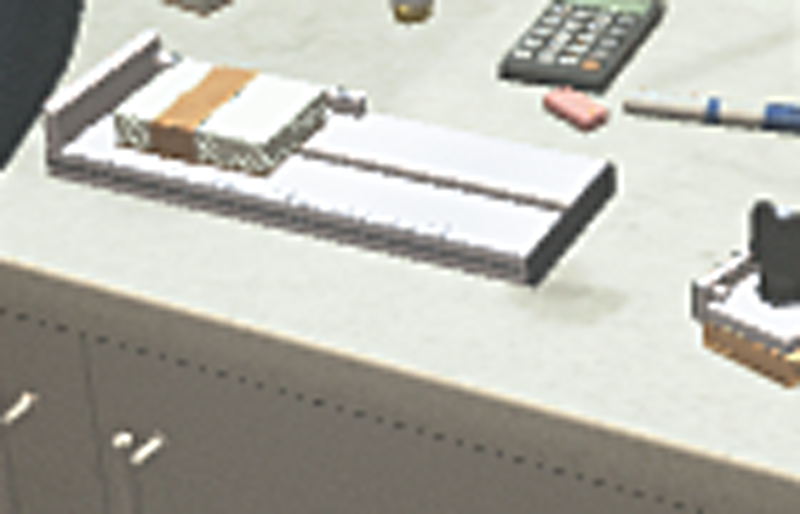

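The crop confirms stop A at right: the medium one with a black wing, in the wooden rest, its plate facing the jig (left). The slot runs behind the stack. I'm moving above the stop now.

Call:
arm_command --steps '[[[0.9,0.9,0],[0,0,0.09],1],[[0.9,0.95,0],[0,0,0.09],1],[[0.9,0.95,0],[0,0,0.09],1],[[0.9,0.95,0],[0,0,0.09],1],[[0.9,0.95,0],[0,0,0.09],1]]'

```text
clock: 0.78
tcp_pos: [0.3453, -0.3801, 0.2185]
eef_rot: [-0.0, 0.898, 0.44, -0.0]
force: [0.5, 0.1, -1.0]
grip_width: 0.0932
grip_force: 0.0
```

Call:
arm_command --steps '[[[0.9,0.95,0],[0,0,0.09],1],[[0.9,0.95,0],[0,0,0.09],1],[[0.9,0.95,0],[0,0,0.09],1],[[0.9,0.95,0],[0,0,0.09],1],[[0,0.9,0],[0,0,0.09],1]]'

```text
clock: 1.4
tcp_pos: [0.4356, -0.2626, 0.2183]
eef_rot: [-0.0, 0.77, 0.637, 0.0]
force: [-0.9, -0.3, 0.2]
grip_width: 0.0929
grip_force: 0.0
```

```bash
python3 - <<'E'
from h import *
np.set_printoptions(precision=3,suppress=True)
o=sensors.get_obs();print(o["clock"],o["tcp_pos"],o["eef_rot"],o["q"]);print(cams.camera_model("wrist"))
im,P=cloud("wrist");np.savez("w1.npz",im=im,P=P);
print(P[::96,::128])
cv2.imwrite("pics/d.png",im)
E
```

```text
1.4 [ 0.436 -0.263  0.218] [-0.     0.77   0.637  0.   ] [-0.634  0.276  1.757  0.     1.109 -0.446]
{'mtx': array([[276.714,   0.   , 258.559],
       [  0.   , 276.714, 194.647],
       [  0.   ,   0.   ,   1.   ]]), 'hand_eye': array([[ 0.001, -0.955, -0.298,  0.083],
       [ 1.   ,  0.001,  0.   ,  0.001],
       [ 0.   , -0.298,  0.955, -0.166],
       [ 0.   ,  0.   ,  0.   ,  1.   ]])}
[[[ 0.111  0.037 -0.084]
  [ 0.043  0.291 -0.823]
  [ 0.471 -0.065  0.019]
  [ 0.622 -0.088  0.   ]]

 [[ 0.122 -0.103  0.   ]
  [ 0.111 -0.084 -0.409]
  [ 0.451 -0.165  0.   ]
  [ 0.616 -0.196  0.001]]

 [[-0.769 -0.318 -0.818]
  [-0.2   -0.427 -0.821]
  [ 0.427 -0.294 -0.001]
  [ 0.609 -0.329  0.   ]]

 [[ 0.374 -0.214  0.32 ]
  [ 0.383 -0.243  0.283]
  [ 0.396 -0.454  0.001]
  [ 0.491 -0.264  0.283]]]
```

View pics/d.png

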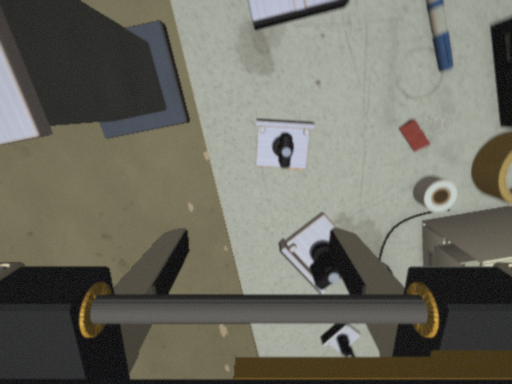

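The wrist view shows the stop at (285,147) with its plate on the upper side (257–313, 122). The jig's near end is at (300,12), the big stop at (320,255), and the small stop at (342,335).

```bash
python3 - <<'E'
from h import *
np.set_printoptions(precision=4,suppress=True)
z=np.load("w1.npz");im,P=z["im"],z["P"]
v,u=np.mgrid[:384,:512]
m=(u>250)&(u<320)&(v>112)&(v<176)
for a,b in((.024,.037),(.037,.06),(.062,.09)):
    k=P[m&(P[...,2]>a)&(P[...,2]<b)]
    r=cv2.minAreaRect(k[:,:2].astype(np.float32)*1000);print(a,b,len(k),np.median(k,0),r)
E
```

```text
0.024 0.037 1506 [ 0.4672 -0.2327  0.03  ] ((472.4817810058594, -230.20480346679688), (60.05686569213867, 68.76531219482422), 75.7271728515625)
0.037 0.06 571 [ 0.4734 -0.2078  0.0416] ((481.575927734375, -208.9783477783203), (59.766109466552734, 53.949344635009766), 22.368934631347656)
0.062 0.09 414 [ 0.4727 -0.2308  0.0783] ((473.2372131347656, -232.10000610351562), (37.394535064697266, 16.1390380859375), 66.97079467773438)
```

```bash
python3 - <<'E'
from h import *
z=np.load("w1.npz");im,P=z["im"],z["P"]
v,u=np.mgrid[:384,:512]
m=(u>250)&(u<320)&(v>112)&(v<176)
h=P[m][:,2];print(np.histogram(h,bins=np.arange(-.002,.09,.004)))
for a,b in((.028,.032),(.039,.0455),(.074,.09)):
    k=P[m&(P[...,2]>a)&(P[...,2]<b)]
    r=cv2.minAreaRect(k[:,:2].astype(np.float32)*1000);w,s,V=np.linalg.svd(k[:,:2]-k[:,:2].mean(0),full_matrices=False)
    print(a,b,len(k),k.mean(0),r,np.degrees(np.arctan2(V[0,1],V[0,0])),s/np.sqrt(len(k))*np.sqrt(12))
cv2.imwrite("pics/e.png",cv2.resize(im[108:182,240:330],(720,592),interpolation=cv2.INTER_CUBIC))
E
```

```text
(array([1787,    7,    0,    0,   18,   16,   11,  717,  768,   24,  343,
        186,    7,   10,   10,    8,   16,    9,   28,  125,  236,    0]), array([-0.002,  0.002,  0.006,  0.01 ,  0.014,  0.018,  0.022,  0.026,
        0.03 ,  0.034,  0.038,  0.042,  0.046,  0.05 ,  0.054,  0.058,
        0.062,  0.066,  0.07 ,  0.074,  0.078,  0.082,  0.086]))
0.028 0.032 1448 [ 0.47192641 -0.23364984  0.03001129] ((473.5621032714844, -230.39437866210938), (59.89076614379883, 66.21588897705078), 75.73233795166016) -13.007838840135493 [0.07409521 0.05375146]
0.039 0.0455 493 [ 0.47781664 -0.20936189  0.04165277] ((476.22296142578125, -222.03884887695312), (42.39757537841797, 71.59635925292969), 75.76959991455078) -9.63763632703287 [0.06764461 0.0353788 ]
0.074 0.09 361 [ 0.47316775 -0.23166079  0.07824542] ((473.9788513183594, -232.1521759033203), (36.5211181640625, 14.658352851867676), 80.41919708251953) -104.57836737491917 [0.0355036  0.01216148]
```

View pics/e.png

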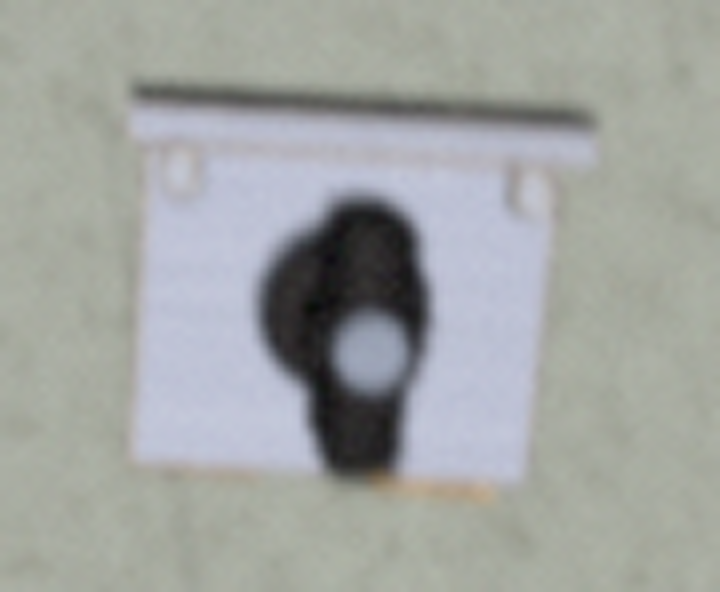

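Call:
arm_command --steps '[[[0.75,0.61,-0.6],[0,0,-0.03],1],[[0.75,0.61,-0.6],[0,0,-0.03],1],[[0,0,-0.9],[0,0,0],1],[[0,0,-0.9],[0,0,0],1],[[0,0,-0.9],[0,0,0],1]]'

```text
clock: 2.08
tcp_pos: [0.472, -0.2334, 0.1203]
eef_rot: [-0.0, 0.792, 0.611, -0.0]
force: [-0.3, 0.3, -0.1]
grip_width: 0.0927
grip_force: 0.0
```

Call:
arm_command --steps '[[[0,0,-0.9],[0,0,0],1],[[0,0,-0.9],[0,0,0],1],[[0,0,-0.6],[0,0,0],1],[[0,0,-0.45],[0,0,0],1],[[0,0,0],[0,0,0],1]]'

```text
clock: 2.7
tcp_pos: [0.472, -0.2331, 0.0495]
eef_rot: [-0.0, 0.791, 0.611, -0.0]
force: [-0.4, -0.9, 0.4]
grip_width: 0.0927
grip_force: 0.0
```

```bash
python3 - <<'E'
from h import *
o=sensors.get_obs();print(o["clock"],o["tcp_pos"],o["eef_rot"],o["force"])
E
```

```text
2.7 [ 0.47197689 -0.23305751  0.04945483] [-4.20579762e-04  7.91476652e-01  6.11199230e-01 -1.84749756e-04] [-0.42353429 -0.87032494  0.42640812]
```

Call:
arm_command --steps '[[[0.06,0.04,0],[0,0,0],0.6],[[0,0,0],[0,0,0],0],[[0,0,0],[0,0,0],0],[[0,0,0],[0,0,0],0],[[0,0,0],[0,0,0],0]]'

```text
clock: 3.32
tcp_pos: [0.4737, -0.2321, 0.0499]
eef_rot: [0.0, 0.791, 0.611, 0.0]
force: [0.8, 0.4, -0.2]
grip_width: 0.0477
grip_force: 0.0
```

Call:
arm_command --steps '[[[0,0,0],[0,0,0],0],[[0,0,0],[0,0,0],0],[[0,0,0],[0,0,0],0],[[0,0,0],[0,0,0],0]]'

```text
clock: 3.82
tcp_pos: [0.4736, -0.232, 0.0499]
eef_rot: [-0.0, 0.791, 0.611, -0.0]
force: [-0.2, -0.7, 0.9]
grip_width: 0.0121
grip_force: 30.0
```

Call:
arm_command --steps '[[[0,0,0.4],[0,0,0],0],[[0,0,0.8],[0,0,0],0],[[0,0,0.8],[0,0,0],0],[[0,0,0.8],[0,0,0],0],[[0,0,0.8],[0,0,0],0]]'

```text
clock: 4.45
tcp_pos: [0.4736, -0.232, 0.141]
eef_rot: [0.0, 0.791, 0.611, 0.0]
force: [-0.1, -0.6, -3.3]
grip_width: 0.0119
grip_force: 30.0
```

Call:
arm_command --steps '[[[0.2,0.6,0],[0,0,0.03],0],[[0.2,0.9,0],[0,0,0.03],0],[[0.2,0.9,0],[0,0,0.03],0],[[0.2,0.9,0],[0,0,0.03],0],[[0.2,0.9,0],[0,0,0.03],0]]'

```text
clock: 5.08
tcp_pos: [0.4984, -0.1252, 0.139]
eef_rot: [-0.001, 0.74, 0.673, -0.0]
force: [0.2, 0.0, -2.7]
grip_width: 0.0118
grip_force: 30.0
```

Call:
arm_command --steps '[[[0.2,0.9,0],[0,0,0.03],0],[[0.2,0.9,0],[0,0,0.03],0],[[0.2,0.9,0],[0,0,0.03],0],[[0.1,0.9,0],[0,0,0.02],0],[[0,0,0],[0,0,0],0]]'

```text
clock: 5.7
tcp_pos: [0.5157, -0.0352, 0.1391]
eef_rot: [-0.001, 0.7, 0.714, -0.0]
force: [0.3, 0.5, -1.9]
grip_width: 0.012
grip_force: 30.0
```

```bash
python3 - <<'E'
from h import *
np.set_printoptions(precision=4,suppress=True)
o=sensors.get_obs();print(o["clock"],o["tcp_pos"],o["eef_rot"],o["q"],o["force"],o["grip_width"])
im,P=cloud("wrist");np.savez("w2.npz",im=im,P=P)
cv2.imwrite("pics/f.png",cv2.resize(im,(768,576)))
E
```

```text
5.7 [ 0.5157 -0.0352  0.1391] [-0.0006  0.6999  0.7142 -0.0003] [-0.1584  0.393   1.8119  0.0002  0.938  -0.1787] [ 0.2525  0.4689 -1.9377] 0.012011468412523964
```

View pics/f.png

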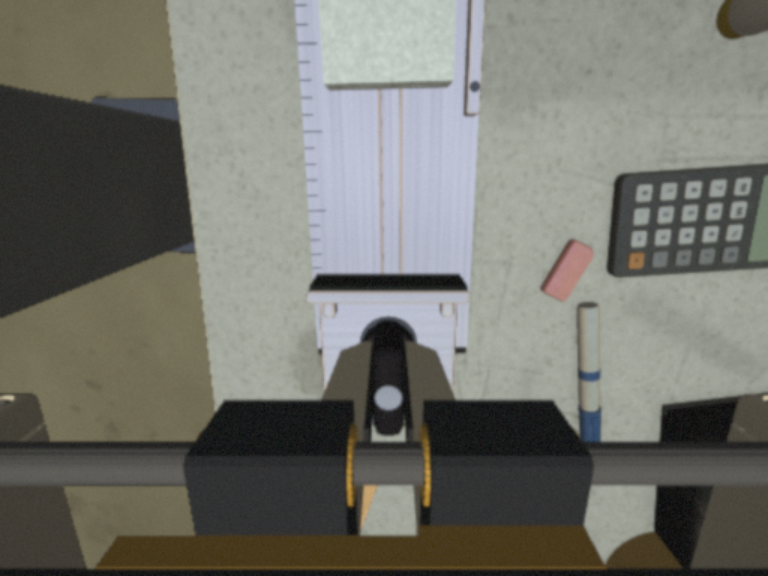

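The picture shows the held stop, square to the jig, with its plate at (310–467, 283). The slot runs from (392,270) to (390,90), and the stack's near face is at v≈86, cols 325–452. The fence's near end is at (472,112).

```bash
python3 - <<'E'
from h import *
np.set_printoptions(precision=4,suppress=True)
z=np.load("w2.npz");im,P=z["im"],z["P"]
X,Y,Z=P[...,0],P[...,1],P[...,2]
v,u=np.mgrid[:384,:512]
mid=(u>200)&(u<320)
rows=range(62,176,6)
c=[];e=[]
for r in rows:
    s=np.where(mid[r]&(Z[r]>.015)&(Z[r]<.025))[0]
    g=np.where((u[r]>245)&(u[r]<278)&(Z[r]<.014))[0]
    e.append((Y[r,s].mean(),X[r,s].min(),X[r,s].max()))
    if len(g): # edges: last bed pixel left/right of the gap
        c.append((Y[r,g[0]-1],X[r,g[0]-1],X[r,g[-1]+1]))
c=np.array(c);e=np.array(e)
for n,a in(("slot",c),("edge",e)):
    if len(a): 
        for k in(1,2,None):
            xx=a[:,k] if k else a[:,1:].mean(1)
            p=np.polyfit(a[:,0],xx,1); print(n,k,"x@y=-.035 %.4f x@.1 %.4f yaw %.2f res %.4f"%(np.polyval(p,-.035),np.polyval(p,.1),-np.degrees(np.arctan(p[0])),np.std(xx-np.polyval(p,a[:,0]))))
b=(Z>.015)&(Z<.025);print("bed z",np.median(Z[b&mid&(v<175)]))
st=(Z>.04)&(Z<.048)&(v<60)&mid; k=P[st]; print("stack",k.min(0),k.max(0),np.median(k[:,2]))
for x0 in(.48,.5,.52,.54): q=k[abs(k[:,0]-x0)<.004]; print(x0,q[:,1].min() if len(q) else 0)
# held stop plate top
pl=(v>188)&(v<202)&(u>200)&(u<316)&(Z>.12)&(Z<.15)
k=P[(Z>.1)&(v>180)&(v<204)&(u>200)&(u<316)];print("plate",len(k),np.median(k,0),k.min(0),k.max(0))
t=k[:, :2];r=cv2.minAreaRect(t.astype(np.float32)*1000);print(r)
E
```

```text
slot 1 x@y=-.035 0.5124 x@.1 0.5081 yaw 1.81 res 0.0003
slot 2 x@y=-.035 0.5243 x@.1 0.5204 yaw 1.67 res 0.0000
slot None x@y=-.035 0.5184 x@.1 0.5143 yaw 1.74 res 0.0001
edge 1 x@y=-.035 0.4631 x@.1 0.4590 yaw 1.74 res 0.0004
edge 2 x@y=-.035 0.5774 x@.1 0.5644 yaw 5.50 res 0.0028
edge None x@y=-.035 0.5203 x@.1 0.5117 yaw 3.62 res 0.0014
bed z 0.02002955274007246
stack [0.4749 0.0905 0.0402] [0.5506 0.1327 0.0461] 0.04383432922548214
0.48 0.09054710206733602
0.5 0.09121537893629361
0.52 0.09212099415387764
0.54 0.0928671586865957
plate 2161 [ 0.5156 -0.0059  0.1291] [ 0.4803 -0.0173  0.1092] [ 0.5514 -0.0029  0.1334]
((515.8860473632812, -10.185593605041504), (71.041259765625, 13.523818016052246), 1.0474063158035278)
```

Call:
arm_command --steps '[[[0.11,0,-0.3],[0,0,0.01],0],[[0,0,-0.7],[0,0,0],0],[[0,0,-0.7],[0,0,0],0],[[0,0,-0.6],[0,0,0],0],[[0,0,-0.4],[0,0,0],0]]'

```text
clock: 6.38
tcp_pos: [0.5187, -0.0373, 0.0713]
eef_rot: [-0.0, 0.697, 0.717, -0.0]
force: [-0.4, -0.2, -2.3]
grip_width: 0.0119
grip_force: 30.0
```

```bash
cat > m.py <<'E'
from h import *
o=sensors.get_obs();print(o["clock"],o["tcp_pos"].round(4),o["eef_rot"].round(4),o["force"].round(2),o["ft_torque"].round(2))
im,P=cloud("wrist");X,Y,Z=P[...,0],P[...,1],P[...,2]
v,u=np.mgrid[:384,:512]
c=[]
for r in range(30,384,4):
    g=np.where((u[r]>225)&(u[r]<295)&(Z[r]<.014)&(abs(X[r]-.517)<.012))[0]
    if len(g)>2 and abs(Z[r,g[0]-1]-.02)<.003 and abs(Z[r,g[-1]+1]-.02)<.003:
        c.append((Y[r,g[0]-1],(X[r,g[0]-1]+X[r,g[-1]+1])/2))
c=np.array(c);y0=o["tcp_pos"][1]
if len(c)>3:
    p=np.polyfit(c[:,0],c[:,1],1);print("slot n",len(c),"x@axis",np.polyval(p,y0).round(4),"x@plate",np.polyval(p,y0+.03).round(4),"yaw",-np.degrees(np.arctan(p[0])).round(2))
zt=o["tcp_pos"][2]-.0319+.024
k=P[(abs(Z-zt)<.003)&(abs(Y-y0-.028)<.012)&(abs(X-.517)<.045)]
r=cv2.minAreaRect(k[:,:2].astype(np.float32)*1000);print("plate",len(k),r,k.max(0),k.min(0))
st=P[(Z>.04)&(Z<.047)&(abs(X-.515)<.03)&(Y>y0+.045)]
if len(st): print("stack face y",[(x0,np.round(np.percentile(st[abs(st[:,0]-x0)<.004][:,1],1),4)) for x0 in(.49,.515,.53) if (abs(st[:,0]-x0)<.004).any()])
E
python3 m.py
```

```text
6.375 [ 0.5187 -0.0373  0.0713] [-3.000e-04  6.975e-01  7.166e-01 -2.000e-04] [-0.38 -0.24 -2.27] [-0.05 -0.03  0.01]
slot n 29 x@axis 0.5187 x@plate 0.5178 yaw 1.86
plate 1304 ((518.8019409179688, -13.083724975585938), (71.40263366699219, 15.168088912963867), 1.1454119682312012) [ 0.55448383 -0.00490034  0.06509612] [ 0.48310471 -0.02119027  0.06044195]
stack face y [(0.49, np.float64(0.0907)), (0.515, np.float64(0.0919)), (0.53, np.float64(0.0925))]
```

Call:
arm_command --steps '[[[-0.02,0,-0.1],[0,0,0.008],0],[[0,0,-0.15],[0,0,0],0],[[0,0,-0.15],[0,0,0],0],[[0,0,-0.1],[0,0,0],0],[[0,0,0],[0,0,0],0]]'

```text
clock: 7.05
tcp_pos: [0.5184, -0.0371, 0.0598]
eef_rot: [-0.0, 0.694, 0.72, -0.0]
force: [0.1, -0.6, -2.7]
grip_width: 0.0117
grip_force: 30.0
```

Call:
arm_command --steps '[[[0,0,-0.1],[0,0,0],0],[[0,0,-0.1],[0,0,0],0],[[0,0,-0.08],[0,0,0],0],[[0,0,0],[0,0,0],0]]'

```text
clock: 7.55
tcp_pos: [0.5183, -0.037, 0.0527]
eef_rot: [-0.0, 0.694, 0.72, -0.0]
force: [0.4, 0.5, -2.0]
grip_width: 0.0118
grip_force: 30.0
```

Call:
arm_command --steps '[[[0,0,-0.04],[0,0,0],0],[[0,0,0],[0,0,0],0]]'

```text
clock: 7.8
tcp_pos: [0.5185, -0.0371, 0.0519]
eef_rot: [0.0, 0.694, 0.72, 0.0]
force: [-0.2, -1.3, -2.8]
grip_width: 0.0117
grip_force: 30.0
```

Call:
arm_command --steps '[[[0,0,-0.04],[0,0,0],0],[[0,0,0],[0,0,0],0]]'

```text
clock: 8.05
tcp_pos: [0.5186, -0.0371, 0.0517]
eef_rot: [0.0, 0.694, 0.72, 0.0]
force: [-4.6, 0.8, 10.3]
grip_width: 0.0118
grip_force: 30.0
```

Call:
arm_command --steps '[[[-0.02,0,0.035],[0,0,-0.004],0],[[0,0,0],[0,0,0],0],[[-0.01,0.3,0],[0,0,0],0],[[-0.02,0.6,0],[0,0,0],0],[[0,0,0],[0,0,0],0]]'

```text
clock: 8.68
tcp_pos: [0.5172, -0.0132, 0.0518]
eef_rot: [-0.0, 0.695, 0.719, 0.0]
force: [-0.7, 2.6, 1.5]
grip_width: 0.0119
grip_force: 30.0
```

Call:
arm_command --steps '[[[-0.02,0.6,0],[0,0,0],0],[[-0.02,0.6,0],[0,0,0],0],[[-0.02,0.6,0],[0,0,0],0],[[-0.02,0.5,0],[0,0,0],0],[[0,0,0],[0,0,0],0]]'

```text
clock: 9.3
tcp_pos: [0.5151, 0.0442, 0.0518]
eef_rot: [-0.0, 0.695, 0.719, 0.0]
force: [-1.0, 3.6, 4.2]
grip_width: 0.0116
grip_force: 30.0
```

```bash
python3 m.py; python3 - <<'E'
from h import *
for n in("wrist","side","scene"):
    im,P=cloud(n);np.savez(n+"2.npz",im=im,P=P)
im,P=np.load("wrist2.npz").values();X,Y,Z=P[...,0],P[...,1],P[...,2]
for n in("wrist2","side2","scene2"):
    z=np.load(n+".npz");P=z["P"];X,Y,Z=P[...,0],P[...,1],P[...,2]
    for x0 in(.50,.515):
        k=(abs(X-x0)<.006)&(Y>.1)&(Y<.26)
        a=P[k&(Z>.041)&(Z<.046)&(Y<.215)];b=P[k&(Z>.0465)&(Z<.055)]
        print(n,x0,len(a),len(b),"stack top y",np.percentile(a[:,1],[1,99]) if len(a) else 0,"cheek top y",np.percentile(b[:,1],[2,98]) if len(b) else 0)
E
```

```text
9.3 [0.5151 0.0442 0.0518] [-2.000e-04  6.955e-01  7.185e-01  3.000e-04] [-0.99  3.57  4.17] [ 0.56 -0.1   0.06]
slot n 9 x@axis 0.5162 x@plate 0.5153 yaw 1.79
plate 1322 ((515.0343627929688, 68.53128814697266), (71.30899810791016, 14.803025245666504), 1.9053149223327637) [0.55065317 0.07693413 0.04619352] [0.47936801 0.06028616 0.04091719]
stack face y [(0.49, np.float64(0.0922)), (0.515, np.float64(0.0929)), (0.53, np.float64(0.094))]
wrist2 0.5 3089 8 stack top y [0.10084859 0.18176725] cheek top y [0.13944618 0.1654769 ]
wrist2 0.515 3112 6 stack top y [0.10100385 0.18230528] cheek top y [0.1427016 0.1643791]
side2 0.5 24 13 stack top y [0.13714426 0.19327985] cheek top y [0.14294479 0.23392073]
side2 0.515 30 9 stack top y [0.13414031 0.19447181] cheek top y [0.14467051 0.23119099]
scene2 0.5 40 2 stack top y [0.10486975 0.1878507 ] cheek top y [0.22487984 0.22726336]
scene2 0.515 40 2 stack top y [0.10109709 0.18998423] cheek top y [0.22104977 0.22748516]
```

Call:
arm_command --steps '[[[-0.01,0.3,0],[0,0,0],0],[[-0.01,0.2,0],[0,0,0],0],[[0,0.15,0],[0,0,0],0],[[-0.01,0.15,0],[0,0,0],0],[[0,0.1,0],[0,0,0],0]]'

```text
clock: 10.12
tcp_pos: [0.5145, 0.0655, 0.0518]
eef_rot: [0.0, 0.696, 0.718, -0.0]
force: [0.0, -5.5, 4.4]
grip_width: 0.0123
grip_force: 30.0
```

Call:
arm_command --steps '[[[0,0.1,0],[0,0,0],0],[[-0.01,0.1,0],[0,0,0],0],[[0,0.1,0],[0,0,0],0]]'

```text
clock: 10.5
tcp_pos: [0.5142, 0.073, 0.0518]
eef_rot: [0.0, 0.696, 0.718, -0.0]
force: [-1.2, -5.2, 5.2]
grip_width: 0.0122
grip_force: 30.0
```

Call:
arm_command --steps '[[[0,0.1,0],[0,0,0],0]]'

```text
clock: 10.62
tcp_pos: [0.5142, 0.0755, 0.0518]
eef_rot: [0.0, 0.696, 0.718, -0.0]
force: [-0.6, -4.2, 5.2]
grip_width: 0.0115
grip_force: 30.0
```

```bash
python3 m.py
```

```text
10.625 [0.5142 0.0755 0.0518] [ 0.000e+00  6.959e-01  7.182e-01 -1.000e-04] [-0.55 -4.23  5.2 ] [-1.01 -0.04 -0.03]
slot n 8 x@axis 0.5159 x@plate 0.5151 yaw 1.44
plate 2767 ((513.2523803710938, 103.51042938232422), (23.956567764282227, 74.41427612304688), 89.99991607666016) [0.55045954 0.11548876 0.04621094] [0.47604526 0.09153218 0.04090037]
stack face y [(0.49, np.float64(0.1216)), (0.515, np.float64(0.1215)), (0.53, np.float64(0.1214))]
```

Call:
arm_command --steps '[[[0,0.03,0],[0,0,0],0],[[0,0.03,0],[0,0,0],0]]'

```text
clock: 10.92
tcp_pos: [0.5142, 0.0769, 0.0518]
eef_rot: [0.0, 0.696, 0.718, -0.0]
force: [0.1, -4.6, 4.7]
grip_width: 0.0118
grip_force: 30.0
```

Call:
arm_command --steps '[[[0,0.03,0],[0,0,0],0],[[0,0.03,0],[0,0,0],0]]'

```text
clock: 11.18
tcp_pos: [0.5142, 0.0784, 0.0518]
eef_rot: [0.0, 0.696, 0.718, -0.0]
force: [-0.1, -4.8, 6.2]
grip_width: 0.0119
grip_force: 30.0
```

Call:
arm_command --steps '[[[0,0.03,0],[0,0,0],0],[[0,0.03,0],[0,0,0],0]]'

```text
clock: 11.42
tcp_pos: [0.5142, 0.0799, 0.0518]
eef_rot: [0.0, 0.696, 0.718, -0.0]
force: [0.5, -4.6, 4.7]
grip_width: 0.0117
grip_force: 30.0
```

Call:
arm_command --steps '[[[-0.01,0.03,0],[0,0,0],0],[[0,0.03,0],[0,0,0],0]]'

```text
clock: 11.68
tcp_pos: [0.514, 0.0814, 0.0518]
eef_rot: [0.0, 0.696, 0.718, 0.0]
force: [-0.1, -4.6, 4.3]
grip_width: 0.0122
grip_force: 30.0
```

Call:
arm_command --steps '[[[0,0.03,0],[0,0,0],0],[[0,0.03,0],[0,0,0],0]]'

```text
clock: 11.92
tcp_pos: [0.5139, 0.0829, 0.0518]
eef_rot: [0.0, 0.696, 0.718, -0.0]
force: [0.6, -4.6, 6.9]
grip_width: 0.0116
grip_force: 30.0
```

Call:
arm_command --steps '[[[0,0.03,0],[0,0,0],0],[[0,0.03,0],[0,0,0],0]]'

```text
clock: 12.18
tcp_pos: [0.5139, 0.0844, 0.0518]
eef_rot: [-0.0, 0.696, 0.718, -0.0]
force: [0.5, -6.7, 5.1]
grip_width: 0.0117
grip_force: 30.0
```

Call:
arm_command --steps '[[[0,0.02,0],[0,0,0],0]]'

```text
clock: 12.3
tcp_pos: [0.5139, 0.0849, 0.0518]
eef_rot: [0.0, 0.696, 0.718, -0.0]
force: [-0.6, -5.5, 5.4]
grip_width: 0.0118
grip_force: 30.0
```

Call:
arm_command --steps '[[[0,0.03,0],[0,0,0],0]]'

```text
clock: 12.42
tcp_pos: [0.5139, 0.0857, 0.0518]
eef_rot: [-0.0, 0.696, 0.718, -0.0]
force: [1.1, -5.5, 5.5]
grip_width: 0.012
grip_force: 30.0
```

Call:
arm_command --steps '[[[0,0.03,0],[0,0,0],0]]'

```text
clock: 12.55
tcp_pos: [0.5139, 0.0864, 0.0518]
eef_rot: [0.0, 0.696, 0.718, -0.0]
force: [-0.1, -6.1, 5.9]
grip_width: 0.012
grip_force: 30.0
```

Call:
arm_command --steps '[[[0,0.03,0],[0,0,0],0],[[0,0.02,0],[0,0,0],0]]'

```text
clock: 12.8
tcp_pos: [0.5139, 0.0877, 0.0518]
eef_rot: [-0.0, 0.696, 0.718, -0.0]
force: [-0.6, -5.9, 5.4]
grip_width: 0.0118
grip_force: 30.0
```

Call:
arm_command --steps '[[[-0.01,0.03,0],[0,0,0],0],[[0,0.02,0],[0,0,0],0]]'

```text
clock: 13.05
tcp_pos: [0.5137, 0.0889, 0.0518]
eef_rot: [0.0, 0.696, 0.718, -0.0]
force: [0.4, -5.6, 5.2]
grip_width: 0.0117
grip_force: 30.0
```

```bash
python3 - <<'E'
from h import *
o=sensors.get_obs();print(o["tcp_pos"],o["force"])
im,P=cloud("scene")
a=np.load("scene.npz")["im"]
f=lambda i:cv2.resize(i[190:226,152:222],(780,400)[:2] if 0 else (780,300),interpolation=cv2.INTER_CUBIC)
w,_=cloud("wrist")
cv2.imwrite("pics/g.png",np.vstack([f(im),cv2.resize(w[0:150,180:375],(780,300))[:300]]))
E
```

```text
[0.51368902 0.08894789 0.05178587] [ 0.36875659 -5.63834751  5.2260992 ]
```

View pics/g.png

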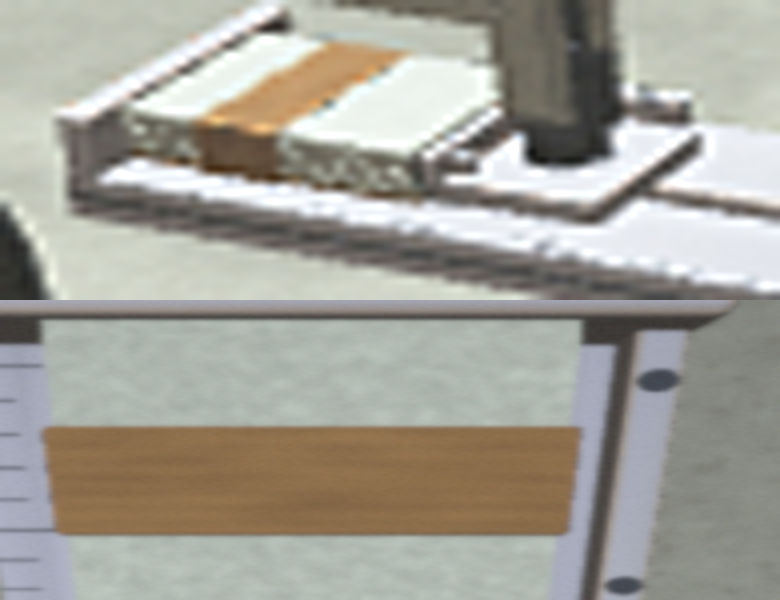

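The stack is nearly against the cheek: its far edge is at v≈318 in the lower panel, and the cheek's top edge is at about 316. I'll continue in small steps.

Call:
arm_command --steps '[[[0,0.02,0],[0,0,0],0],[[0,0.02,0],[0,0,0],0]]'

```text
clock: 13.4
tcp_pos: [0.5137, 0.0894, 0.0518]
eef_rot: [0.0, 0.696, 0.718, -0.0]
force: [-0.0, -12.4, 5.0]
grip_width: 0.012
grip_force: 30.0
```

Contact: about 7 N above the sliding friction. Next is turning the wing clockwise, raising z slightly with the cam.

Call:
arm_command --steps '[[[0,0,0],[0,0,0],0],[[0,0,0.005],[0,0,-0.1],0],[[0,0,0.007],[0,0,-0.15],0]]'

```text
clock: 13.78
tcp_pos: [0.5138, 0.0893, 0.0521]
eef_rot: [0.0, 0.785, 0.62, -0.0]
force: [1.6, -10.4, 5.5]
grip_width: 0.0118
grip_force: 30.0
```

Call:
arm_command --steps '[[[0,0,0.007],[0,0,-0.15],0],[[0,0,0.007],[0,0,-0.15],0],[[0,0,0.007],[0,0,-0.15],0]]'

```text
clock: 14.15
tcp_pos: [0.514, 0.0892, 0.0526]
eef_rot: [0.001, 0.908, 0.419, -0.0]
force: [2.0, -10.9, 4.2]
grip_width: 0.0117
grip_force: 30.0
```

Call:
arm_command --steps '[[[0,0,0.007],[0,0,-0.15],0],[[0,0,0.007],[0,0,-0.15],0],[[0,0,0.007],[0,0,-0.15],0]]'

```text
clock: 14.52
tcp_pos: [0.5139, 0.089, 0.0529]
eef_rot: [0.001, 0.981, 0.196, 0.0]
force: [3.3, -12.8, -0.9]
grip_width: 0.0121
grip_force: 30.0
```

Call:
arm_command --steps '[[[0,0,0.007],[0,0,-0.15],0],[[0,0,0.005],[0,0,-0.1],0],[[0,0,0],[0,0,0],0]]'

```text
clock: 14.9
tcp_pos: [0.514, 0.0889, 0.053]
eef_rot: [0.001, 0.998, 0.068, 0.0]
force: [5.0, -13.8, -3.1]
grip_width: 0.0117
grip_force: 30.0
```

```bash
python3 - <<'E'
from h import *
o=sensors.get_obs();print(o["tcp_pos"],o["eef_rot"],o["force"],o["ft_torque"],o["q"][5])
E
```

```text
[0.51397664 0.08889531 0.05299152] [8.00463001e-04 9.97710556e-01 6.76238254e-02 1.53264433e-04] [  4.9724611  -13.79361476  -3.13995572] [-2.560848   -0.8205396  -0.09418938] 1.520007140917989
```

Call:
arm_command --steps '[[[0,0,0],[0,0,-0.05],0],[[0,0,0],[0,0,0],0]]'

```text
clock: 15.15
tcp_pos: [0.5139, 0.0889, 0.053]
eef_rot: [0.001, 0.999, 0.042, 0.0]
force: [3.7, -13.3, -1.8]
grip_width: 0.012
grip_force: 30.1
```

```bash
python3 - <<'E'
from h import *
o=sensors.get_obs();print(o["tcp_pos"],o["eef_rot"],o["force"],o["ft_torque"],o["q"][5])
E
```

```text
[0.51394981 0.08889236 0.05298833] [8.60799417e-04 9.99110153e-01 4.21679743e-02 1.50283124e-04] [  3.72941104 -13.31286543  -1.81262939] [-2.44038061 -0.78059274  0.33944382] 1.5711987145410686
```

Call:
arm_command --steps '[[[0,0,0],[0,0,-0.02],0],[[0,0,0],[0,0,0],0]]'

```text
clock: 15.4
tcp_pos: [0.514, 0.0889, 0.053]
eef_rot: [0.001, 0.999, 0.032, 0.0]
force: [4.3, -13.3, -2.9]
grip_width: 0.0118
grip_force: 30.5
```

```bash
python3 - <<'E'
from h import *
o=sensors.get_obs();print(o["tcp_pos"],o["eef_rot"],o["force"],o["ft_torque"],o["q"][5])
E
```

```text
[0.51395819 0.08892152 0.05299546] [8.79668042e-04 9.99484449e-01 3.20941412e-02 1.67461550e-04] [  4.26646163 -13.30741349  -2.94729721] [-2.31707206 -0.797478    0.53587256] 1.5914815399855207
```

Call:
arm_command --steps '[[[0,-0.01,0],[0,0,0.03],0],[[0,0,0],[0,0,0],0.5],[[0,0,0],[0,0,0],0.5],[[0,0,0],[0,0,0],0.5],[[0,0,0],[0,0,0],0.5]]'

```text
clock: 16.02
tcp_pos: [0.5136, 0.0899, 0.0533]
eef_rot: [-0.0, 0.999, 0.047, -0.0]
force: [-0.1, -0.8, -0.8]
grip_width: 0.0446
grip_force: 0.0
```

Call:
arm_command --steps '[[[0,0,0.3],[0,0,0],0.5],[[0,0,0.8],[0,0,0],0.5],[[0,0,0.9],[0,0,0],0.5],[[0,0,0.9],[0,0,0],0.5],[[0,0,0.9],[0,0,0],0.5]]'

```text
clock: 16.65
tcp_pos: [0.5137, 0.0897, 0.1497]
eef_rot: [-0.0, 0.999, 0.047, 0.0]
force: [-0.3, 0.0, -0.6]
grip_width: 0.0467
grip_force: 0.0
```

Call:
arm_command --steps '[[[0,-0.5,0.8],[0,0,0.1],0.5],[[0,-0.9,0.8],[0,0,0.17],0.5],[[0,-0.9,0.3],[0,0,0.17],0.5],[[0,-0.9,0],[0,0,0.17],0.5],[[0,-0.5,0],[0,0,0.17],0.5]]'

```text
clock: 17.27
tcp_pos: [0.5137, -0.0037, 0.1966]
eef_rot: [0.0, 0.897, 0.442, 0.0]
force: [-0.5, 0.3, -0.4]
grip_width: 0.0464
grip_force: 0.0
```

Call:
arm_command --steps '[[[0,0,0],[0,0,0.17],0.5],[[0,0,0],[0,0,0.17],0.5],[[0,0,0],[0,0,0.17],0.5],[[0,0,0],[0,0,0.1],0.5],[[0,0,0],[0,0,0],0.5]]'

```text
clock: 17.9
tcp_pos: [0.5137, -0.0028, 0.1963]
eef_rot: [0.0, 0.715, 0.699, 0.0]
force: [0.3, -0.5, -0.4]
grip_width: 0.0467
grip_force: 0.0
```

```bash
python3 - <<'E'
from h import *
o=sensors.get_obs();print(o["clock"],o["tcp_pos"],o["eef_rot"],o["force"])
im,P=cloud("wrist")
X,Y,Z=P[...,0],P[...,1],P[...,2]
k=P[(abs(X-.514)<.03)&(abs(Y-.089)<.03)&(Z>.07)&(Z<.09)];
if len(k): print("wing",k.mean(0),cv2.minAreaRect(k[:,:2].astype(np.float32)*1000))
k=P[(abs(X-.514)<.03)&(abs(Y-.085)<.03)&(Z>.029)&(Z<.035)];print("foot z",np.median(k[:,2]))
cv2.imwrite("pics/i.png",cv2.resize(im,(768,576)))
E
```

```text
17.9 [ 0.51365788 -0.00279969  0.19633282] [1.42826550e-04 7.14686415e-01 6.99444987e-01 1.33009962e-04] [ 0.32750158 -0.45692402 -0.37187548]
wing [0.5142277  0.08811623 0.08120775] ((513.861572265625, 88.43537139892578), (15.775372505187988, 36.97014617919922), 88.86995697021484)
foot z 0.03201465656195657
```

View pics/i.png

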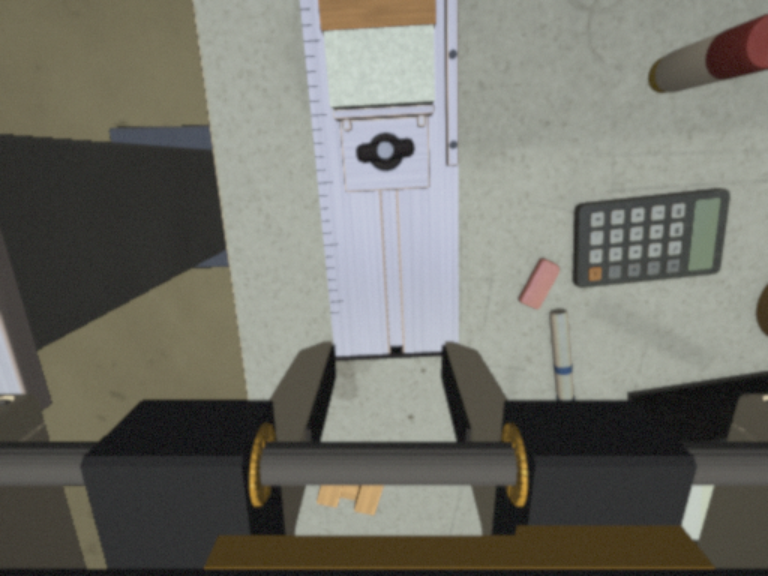

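The stop sits flat (foot top at z≈32 mm) and tight against the stack at (385,108). The wing lies across at (385,151), and the gripper is clear. I'm handing the job in.

```bash
python3 -c "
from bench import manip
print(manip.finish_job())"
```

```text
the job is handed in; nothing more can be done
None
```

The job is handed in: the middle-sized stop is seated flat in the slot and holds the stack against the end cheek (roughly 7–8 N by the wrist force), with the wing turned clockwise to its end, the gripper clear, and about 18 of the 51 s used.

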